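Shut and fasten the fume filter's sloping hatch

TASK

The filter unit's sloping hatch has been left ajar. Shut it, then fasten it with its captive screw-knob: press the knob in, feel for where the thread starts, and screw it clockwise fully home to its stop, then let go. Leave the wrench, the bottle and the roll of tape where they are.

Things in the scene. Friction and masses are not known exactly. Their poses are not given: they have to be found in the camera images.
- console: White bench-top filter unit, black profile frame, 300 x 300 mm footprint, 155 mm high, fixed. Origin: centre of its underside; z up; its -x side is the low front. The upper front is a slope of 27 degrees from level, rising from 55 mm height at the front edge to the hinge line at 155 mm, 46 mm on the +x side of the origin; behind that the top is flat.
- hatch (a joint): Opening angle of the white hatch plate (262 mm wide, 214 mm up the slope, 8 mm thick), rad: 0 = shut flat on the slope, grows as its lower front edge lifts; at most 0.9. Hinged along its upper edge. A stiff hinge: it stays where it is left; about 3 to 6 N down on the edge shuts it. No latch but the knob.
- hatch_hinge (a point): Middle of the hatch's hinge line, level with its outer face. Axes move with the hatch: x up the slope towards the hinge, y along the hinge line, z outward, square to the hatch. Opening turns the hatch by +angle about y. With the hatch shut, z leans 27 degrees from vertical towards the low front.
- hatch_edge (a point): Point on the hatch's outer face, mid-width, 195 mm down from the hinge line and 22 mm up from the lower edge: a clear place to push it shut. Same axes as hatch_hinge.
- knob_grip (a point): Centre of the knob's grip: a black bar 80 mm long (x), 18 mm thick (y), 32 mm tall (z, outward along the screw's axis) on a 17 mm stem. The axis stands square to the hatch, 120 mm down from the hinge line, mid-width. Sprung out, this centre is 42 mm outside the hatch's face and the bar's underside 26 mm; both come nearer by plunge. The bar keeps its angle when let go.
- knob (a joint): Turn of the knob about its axis, rad, growing clockwise as seen from outside the hatch looking at the knob; at the start between -0.3 and 0.3. The bar looks the same after half a turn. Takes about 0.12 to 0.35 N m to turn.
- plunge (a joint): How far the knob is pushed in, m: 0 = sprung fully out, at most 0.0175. A spring pushes it out, 5 N at 0 rising to 10.5 N at 0.016. With the hatch shut and the knob off the thread's start, its two lugs meet the nut at 0.003 and it goes in no further. Let go before the thread has caught, it springs out; screwed home and let go, it stays at about 0.015.
- nut_mouth (a point): Mouth of the nut under the hatch, on the knob's axis, 22 mm below the shut hatch's outer face. Its thread start is hidden and differs each time: centred at a knob angle of 0.55 to 1.55 rad (and half a turn on), 0.27 rad wide. There the knob goes in to 0.012 or more. Press it that deep, then turn clockwise: the thread holds it, also when let go, up to a firm stop 1.7 to 2.1 rad further on.
- wrench: Bystander: a steel wrench 180 mm long lying on the bench beside the unit.
- bottle: Bystander: a white plastic bottle 60 mm across, 150 mm high, standing beside the unit.
- tape: Bystander: a cardboard-brown roll of tape 90 mm across, 25 mm high, lying on the unit's flat top.

How it is judged:
On the way, in this order (a step that is already met when the one before it is completed fails the run):
1. the hatch is shut (value of joint hatch below 0.05 rad), for 0.1 s.
2. with the hatch shut, the knob has entered the thread's start (value of joint hatch below 0.05 rad and value of joint plunge above 0.009 m), for 0.2 s.
At the end, for the whole second after the job is handed in: the hatch is shut (within 0.03 rad), and the knob, let go and at rest, is held by the thread at least 14 mm in, that is within about 0.25 rad of its stop (value of joint hatch below 0.03 rad and value of joint plunge above 0.014 m and velocity of joint knob between -0.05 and 0.05 rad/s); the robot touches nothing.
It fails at once if the wrench, the bottle or the tape is moved by more than 30 mm (distance of any of wrench, bottle, tape from where it was at the start of the episode above 0.03 m).
It also fails if it takes over 67 s, if anything falls off the work surface, if the arm or the gripper's body presses on something with over 40 N, if the wrist force passes 120 N, or if a joint passes its speed limit or range.

ROBOT

A 6-joint arm with a two-finger parallel gripper is mounted at the origin on the work surface. World frame = base frame: x ahead of the robot, y to its left, z up, the work surface at z = 0. Lengths are in m, angles in rad, forces in N, time in s.
With the tool pointing down it reaches from about 0.275 to 0.875 m from the base axis. Payload 12.5 kg.
Tool frame: the origin (TCP) lies midway between the tips of the shut fingers; the grasp point (between the pads) lies manip.grip_depth behind it (manip.grip_depth is the distance from the TCP to the grasp point, in m); x points along the fingers, z is the direction in which the jaws open and shut, and the axes are right-handed (so a half turn about x gives the same grasp; the last joint's range is limited). The gripper opens to 85 mm and grips with 20 to 120 N. Pads are 22 mm wide; open, the fingers measure 114 mm over their backs; the gripper's body (76 mm by 85 mm) begins 54 mm behind the grasp point. The pads swing forward as they close: fully open they stand 13 mm farther back than shut.
Start: joints at [1.021, 0.351, 1.652, -0, 1.139, -0.085], TCP at [0.247, 0.492, 0.231] pointing down, gripper open.
Joint ranges: [-2.75, 2.75], [-0.79, 2.1], [0.01, 2.65], [-1.57, 4.71], [0.07, 3.14], [-2.87, 2.87]. Speed limits (rad/s): [2.22, 2.22, 2.79, 3.14, 3.14, 3.14].

INTERFACE

Orientations are given as a unit quaternion [w, x, y, z].
In Python, from station import manip gives the robot as it stands.
- The arm moves only by the shell command python3 -m creep 'ROWS' [FORCE]. ROWS is JSON, a list of rows, each an object of numbers: "rx", "ry", "rz": the turn, a rotation vector about the tool's x, y, z in rad; "tx", "ty", "tz": the shift along the tool's x, y, z in m; "jaw": the opening, from -1 (shut) to 1 (fully open). A call has exactly 5 rows; each row shifts and turns the commanded pose from where the row before left it, along the tool's axes as they then stand; what a row does not reach is not made up. A row lasts 1/10 s, in which the tool goes at most 50 mm and 8.59 degrees, less where a joint would pass 70% of its speed; a pose out of reach is approached as far as the arm can. A call with a gripper value outside its range is refused whole. The fingers move at their own pace and stop on an object; FORCE is the grip in N (left out, the last holds). Time passes only in rows, so rows that do not move let the fingers close, or fill a call up. It gives the time, the measured TCP pose, the force and the opening at its end, in the units of the state.
- manip.observe(): the state, without advancing time (a new reading comes with each control period).
- manip.camera(name): name is "scene" or "top" or "wrist"; returns (picture, depth): 400x640x3 uint8, red, green, blue; 400x640 float32, m along the optical axis (not along the pixel's ray), 0 where there is no reading.
- manip.camera_info(name): a dict with "fx", "fy", "cx", "cy" (pixels), "k1" (the pictures are not rectified: a ray, as slopes to the right and down, at radius r is drawn at 1 + k1 r^2 times it, then the intrinsics apply), "T" (4x4, takes a point from camera to world coordinates); the wrist camera has in their place "hand_eye" (4x4, takes a point from camera to tool coordinates, whose origin is the TCP and whose axes are the tool frame's). Camera axes: x right, y down, z forward; pixel columns grow to the right and rows downward; lengths in m; the calibration is good to about 2 mm. A picture is of the moment at which its call begins: read the wrist's pose just before it. camera_info takes no time and is no camera call.
- manip.hand_in(): hands the job in, once; it reports no verdict.
The state is a dict: "time": time; "joints": joint angles; "qvel": joint speeds; "tau": joint torques, N m; "eef_pos": TCP position; "eef_rot": TCP orientation; "ft_force": force on the tool from outside, world axes, zero at the start; "moment": the same for the moment, N m; "gripper_width": finger opening in m.
Only numpy, scipy, OpenCV 4.12 (cv2) and the standard library are available. Lean on these libraries where they do the work, as an engineer would, in place of code of your own. Each camera call takes 0.05 s, during which the arm holds its last target. There are 200 camera calls.

## Working session

There is one attempt and no reset: what is moved stays moved. The work goes in short steps, Python scripts to look and compute and a shell command to move; the robot and the scene stay as the last step left them, time stands still between calls to the robot, and variables do not carry over. Pictures are saved under pics/ and viewed, about 8 in all and at most 12, crops included, and the job is handed in when it is done.

```bash
ls; mkdir -p pics
cat > h.py <<'E'
import numpy as np, cv2
from station import manip
from scipy.spatial.transform import Rotation as R
def rot(q): return R.from_quat([q[1],q[2],q[3],q[0]])
def shot(n,save=None):
    s=manip.observe(); im,d=manip.camera(n); i=manip.camera_info(n)
    if n=='wrist':
        T=np.eye(4);T[:3,:3]=rot(s['eef_rot']).as_matrix();T[:3,3]=s['eef_pos'];T=T@np.array(i['hand_eye'])
    else: T=np.array(i['T'])
    if save: cv2.imwrite('pics/'+save,im[:,:,::-1])
    v,u=np.mgrid[0:d.shape[0],0:d.shape[1]]
    a=(u-i['cx'])/i['fx'];b=(v-i['cy'])/i['fy'];x,y=a.copy(),b.copy()
    for _ in range(8):
        f=1+i['k1']*(x*x+y*y);x,y=a/f,b/f
    P=np.stack([x*d,y*d,d],-1)@T[:3,:3].T+T[:3,3]
    P[d<=0]=np.nan
    return im,d,P,T,i
E
python3 - <<'E'
from h import *
s=manip.observe();print(s,manip.grip_depth)
for n in('scene','top'):
    im,d,P,T,i=shot(n,n+'0.png');np.save(n+'0.npy',P);print(n,T.round(3).tolist(),i['fx'],i['k1'])
E
```

```text
pics
{'time': 0.0, 'joints': array([ 1.02138017e+00,  3.51244455e-01,  1.65243836e+00, -2.23293301e-05,
        1.13908365e+00, -8.45994019e-02]), 'qvel': array([ 0.00061231,  0.00205417,  0.00056508, -0.00082998, -0.00182959,
        0.00109994]), 'tau': array([-5.25468331e-04, -5.06099582e+01, -2.91412032e+01, -1.25224378e-04,
        4.53297776e-03, -8.75851072e-06]), 'eef_pos': array([0.24634909, 0.4913704 , 0.23074849]), 'eef_rot': array([ 0.60134925, -0.37159285,  0.6020834 ,  0.37120535]), 'ft_force': array([-0.5301499 , -0.11394233,  0.2821403 ]), 'moment': array([-0.03587901, -0.01713391,  0.01354182]), 'gripper_width': 0.08544121052329488} 0.0187
scene [[0.79, 0.386, -0.477, 1.081], [0.613, -0.496, 0.615, -0.5], [0.001, -0.778, -0.629, 0.66], [0.0, 0.0, 0.0, 1.0]] 447.3220320958847 -0.10677198319168195
top [[-0.029, -0.988, 0.153, 0.48], [-1.0, 0.027, -0.016, 0.022], [0.012, -0.153, -0.988, 1.117], [0.0, 0.0, 0.0, 1.0]] 437.54008016521624 0.0228280555773582
```

View pics/scene0.png

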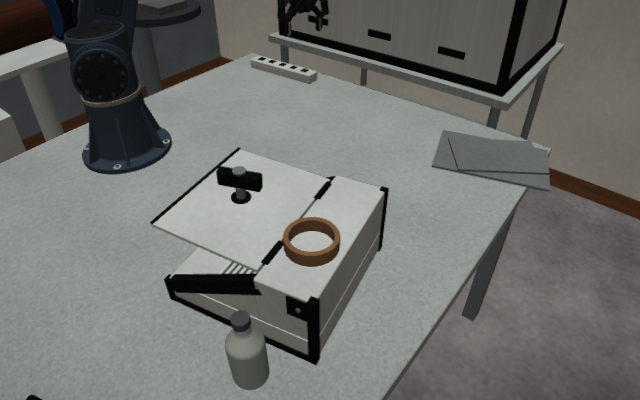

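View pics/top0.png

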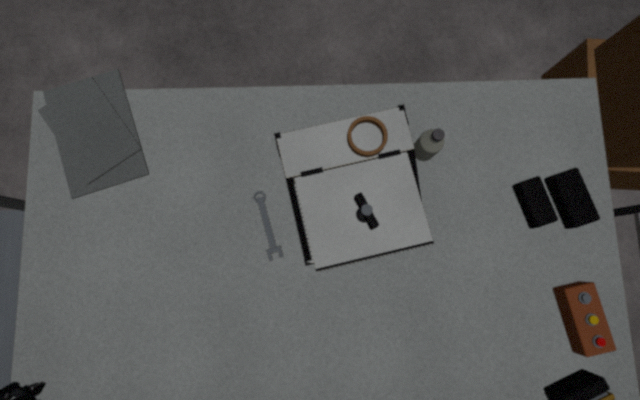

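Top view: the hatch plate runs from its hinge, (288,178) to (414,150), to its lower edge, (316,268) to (433,241). The knob bar is near (366,211), tape (367,136), bottle (430,143), wrench (268,225). The scene view shows the hatch clearly raised. Next I fit the planes.

Run:
```python
from h import *
P=np.load('top0.npy');S=np.load('scene0.npy')
def reg(P,poly):
    m=np.zeros(P.shape[:2],np.uint8);cv2.fillPoly(m,[np.array(poly)],1);q=P[m>0];return q[~np.isnan(q).any(1)]
def plane(q):
    for _ in range(4):
        c=q.mean(0);n=np.linalg.svd(q-c,full_matrices=False)[2][2];n*=np.sign(n[2]);r=(q-c)@n;q=q[abs(r)<max(.003,1.5*r.std())]
    return c,n,r.std(),len(q)
print('flat',plane(reg(P,[(290,145),(340,133),(340,155),(290,168)])))
for nm,A,poly in(('top',P,[(300,185),(345,175),(345,255),(320,258)]),('top2',P,[(385,170),(408,165),(424,235),(390,242)]),('scene',S,[(240,158),(215,175),(170,218),(255,255),(310,195)])):
    c,n,s,k=plane(reg(A,poly));print(nm,c,n,s,k,'tilt',np.degrees(np.arccos(n[2])),'az',np.degrees(np.arctan2(n[1],n[0])))
for u,v in[(277,135),(403,107),(288,178),(414,150),(318,266),(431,239),(366,211),(360,197),(373,226),(367,119),(432,133),(268,225)]: print(u,v,P[v,u].round(3))
for u,v in[(386,188),(238,151),(156,223),(265,268),(328,180)]: print('s',u,v,S[v,u].round(3))
```

```text
flat (array([0.72700582, 0.0109186 , 0.15482168]), array([0.00232536, 0.00239339, 0.99999443]), np.float64(0.0013717518203902434), 1094)
top [ 0.58044694 -0.01201035  0.16075009] [0.05506339 0.01054874 0.99842714] 0.0013745864002297306 2626 tilt 3.2139572539013432 az 10.84501186378948
top2 [ 0.59582162 -0.17758623  0.16186886] [0.0549026  0.00986046 0.99844303] 0.0013798405527917876 2008 tilt 3.1976780238706115 az 10.181722696312473
scene [ 0.60700559 -0.11272727  0.16138228] [0.05512922 0.00944207 0.99843458] 0.0009265226272358013 6229 tilt 3.206338065249989 az 9.718842897024574
277 135 [0.766 0.096 0.152]
403 107 [ 0.824 -0.194  0.154]
288 178 [0.666 0.073 0.149]
414 150 [ 0.723 -0.215  0.15 ]
318 266 [0.469 0.012 0.166]
431 239 [ 0.52  -0.235  0.166]
366 211 [ 0.579 -0.09   0.221]
360 197 [ 0.608 -0.079  0.219]
373 226 [ 0.547 -0.103  0.222]
367 119 [ 0.789 -0.107  0.18 ]
432 133 [ 0.763 -0.26   0.144]
268 225 [0.574 0.134 0.006]
s 386 188 [0.768 0.103 0.155]
s 238 151 [0.471 0.009 0.168]
s 156 223 [ 0.523 -0.233  0.168]
s 265 268 [ 0.729 -0.185  0.156]
s 328 180 [0.668 0.055 0.156]
```

```bash
cat >> h.py <<'E'
def geom():
    import json; return json.load(open('g.json'))
def goto(p,Rm,tol=None):
    "print shift/turn in current tool axes: turn first (rv), then shift in NEW axes"
    s=manip.observe();R0=rot(s['eef_rot']);dp=np.array(p)-s['eef_pos']
    rv=(R0.inv()*R.from_matrix(Rm)).as_rotvec()
    print('rv',rv.round(3),'shift old axes',R0.inv().apply(dp).round(4),'new axes',(Rm.T@dp).round(4),'q',s['joints'].round(3),'F',s['ft_force'].round(1),'pos',s['eef_pos'].round(4))
E
python3 - <<'E'
from h import *
import json
P=np.concatenate([np.load(f+'0.npy').reshape(-1,3) for f in('top','scene')]);P=P[~np.isnan(P).any(1)]
P=P[(P[:,0]>.4)&(P[:,0]<.95)&(abs(P[:,1])<.35)&(P[:,2]>.1)]
n=np.array([.055,.0099,.9984]);c=np.array([.596,-.1,.1614])
h=(P-c)@n
yaws=[]
for nm,q in(('hatch',P[(abs(h)<.004)&(P[:,0]+.2*P[:,1]<.63)]),('flat',P[(abs(P[:,2]-.155)<.003)&(P[:,0]+.19*P[:,1]>.69)])):
    r=cv2.minAreaRect(q[:,:2].astype(np.float32));print(nm,r,cv2.boxPoints(r).round(3).tolist())
yaw=np.radians(10.9)
xc=np.array([np.cos(yaw),np.sin(yaw),0]);yc=np.array([-xc[1],xc[0],0])
b=P[(h>.052)&(h<.064)&(np.hypot(P[:,0]-.58,P[:,1]+.09)<.07)]
r=cv2.minAreaRect(b[:,:2].astype(np.float32));print('bar',r,b.mean(0),np.median((b-c)@n),len(b))
x,V=np.linalg.eigh(np.cov(b[:,:2].T));print('bar dir deg',np.degrees(np.arctan2(*V[::-1,1])))
for nm,q in(('hatch',P[abs(h)<.004]),('all>.12',P)):
    print(nm,'y range',np.percentile(q@yc,[.5,99.5]),'x range',np.percentile(q@xc,[.5,99.5]))
E
```

```text
hatch ((0.5641800761222839, -0.09433448314666748), (0.1663052886724472, 0.2654131352901459), 11.430449485778809) [[0.4560000002384186, 0.01899999938905239], [0.5090000033378601, -0.2409999966621399], [0.671999990940094, -0.20800000429153442], [0.6190000176429749, 0.052000001072883606]]
flat ((0.7587133646011353, -0.09079393744468689), (0.10537873953580856, 0.37887462973594666), 11.876858711242676) [[0.6679999828338623, 0.08399999886751175], [0.7459999918937683, -0.28700000047683716], [0.8489999771118164, -0.26499998569488525], [0.7710000276565552, 0.10499999672174454]]
bar ((0.5828827619552612, -0.09033767879009247), (0.082880400121212, 0.02636115625500679), 30.778532028198242) [ 0.58403922 -0.09166522  0.22001322] 0.058027479639107434 757
bar dir deg -154.90205598027393
hatch y range [-0.40784376 -0.0522638 ] x range [0.45618407 0.77651989]
all>.12 y range [-0.42640099 -0.05070982] x range [0.45687937 0.77812346]
```

```bash
cat >> h.py <<'E'
yaw=np.radians(11.4)
xc=np.array([np.cos(yaw),np.sin(yaw),0]);yc=np.array([-xc[1],xc[0],0]);zc=np.array([0,0,1.])
H=.6705*xc-.2043*yc+.155*zc
t=np.radians(27);xs=np.cos(t)*xc+np.sin(t)*zc;ns=-np.sin(t)*xc+np.cos(t)*zc
def pose(k,half=0):   # tool at knob angle k (clockwise), jaws across bar
    z=R.from_rotvec(-ns*k).apply(yc)*(1-2*half); x=-ns; return np.stack([x,np.cross(z,x),z],1)
def pt(down,out): return H-xs*down+ns*out
E
python3 - <<'E'
from h import *
s=manip.observe();R0=rot(s['eef_rot']);print(R0.as_matrix().round(3))
for half in(0,1):
    Rm=pose(-.24,half);print(half,'twist/rv',(R0.inv()*R.from_matrix(Rm)).as_rotvec().round(3),'world rv',(R.from_matrix(Rm)*R0.inv()).as_rotvec().round(3))
print('edge shut',pt(.195,0),'edge open',H-.1947*xc+.011*zc,'knobgrip',pt(.12,.042))
E
```

```text
[[-0.001 -0.894  0.448]
 [-0.001  0.448  0.894]
 [-1.     0.    -0.001]]
0 twist/rv [-0.886 -0.103 -0.477] world rv [-0.121 -0.472  0.887]
1 twist/rv [ 2.188 -0.571  0.124] world rv [ 0.565 -0.147 -2.188]
edge shut [ 0.52733475 -0.10208238  0.06647185] edge open [ 0.50679442 -0.10622404  0.166     ] knobgrip [ 0.57415044 -0.09264268  0.13794341]
```

```bash
python3 -m creep '[{"ty":-0.02,"tz":-0.017,"jaw":-1},{"ty":-0.033,"tz":-0.028,"jaw":-1},{"ty":-0.033,"tz":-0.028,"jaw":-1},{"ty":-0.033,"tz":-0.028,"jaw":-1},{"ty":-0.033,"tz":-0.028,"jaw":-1}]'
python3 -m creep '[{"ty":-0.033,"tz":-0.028,"jaw":-1},{"ty":-0.033,"tz":-0.028,"jaw":-1},{"ty":-0.033,"tz":-0.028,"jaw":-1},{"ty":-0.033,"tz":-0.028,"jaw":-1},{"ty":-0.033,"tz":-0.028,"jaw":-1}]'
python3 -m creep '[{"ty":-0.033,"tz":-0.028,"jaw":-1},{"ty":-0.033,"tz":-0.028,"jaw":-1},{"ty":-0.033,"tz":-0.028,"jaw":-1},{"ty":-0.033,"tz":-0.028,"jaw":-1},{"ty":-0.02,"tz":-0.015,"jaw":-1}]'
python3 -c "
from h import *
goto(H-.1947*xc+.061*zc,pose(-.24))"
```

```text
rv [-0.886 -0.103 -0.477] shift old axes [ 0.0152 -0.5007 -0.4175] new axes [ 0.0755  0.0393 -0.6465] q [ 1.021  0.351  1.652 -0.     1.139 -0.085] F [-0.4 -0.5  0.4] pos [0.2464 0.4914 0.2308]invalid input at $[0]: expected keys rx, ry, rz, tx, ty, tz, jaw
invalid input at $[0]: expected keys rx, ry, rz, tx, ty, tz, jaw
invalid input at $[0]: expected keys rx, ry, rz, tx, ty, tz, jaw
```

```bash
python3 -m creep '[{"rx":0,"ry":0,"rz":0,"tx":0,"ty":-0.02,"tz":-0.017,"jaw":-1},{"rx":0,"ry":0,"rz":0,"tx":0,"ty":-0.033,"tz":-0.028,"jaw":-1},{"rx":0,"ry":0,"rz":0,"tx":0,"ty":-0.033,"tz":-0.028,"jaw":-1},{"rx":0,"ry":0,"rz":0,"tx":0,"ty":-0.033,"tz":-0.028,"jaw":-1},{"rx":0,"ry":0,"rz":0,"tx":0,"ty":-0.033,"tz":-0.028,"jaw":-1}]'
python3 -m creep '[{"rx":0,"ry":0,"rz":0,"tx":0,"ty":-0.033,"tz":-0.028,"jaw":-1},{"rx":0,"ry":0,"rz":0,"tx":0,"ty":-0.033,"tz":-0.028,"jaw":-1},{"rx":0,"ry":0,"rz":0,"tx":0,"ty":-0.033,"tz":-0.028,"jaw":-1},{"rx":0,"ry":0,"rz":0,"tx":0,"ty":-0.033,"tz":-0.028,"jaw":-1},{"rx":0,"ry":0,"rz":0,"tx":0,"ty":-0.033,"tz":-0.028,"jaw":-1}]'
python3 -m creep '[{"rx":0,"ry":0,"rz":0,"tx":0,"ty":-0.033,"tz":-0.028,"jaw":-1},{"rx":0,"ry":0,"rz":0,"tx":0,"ty":-0.033,"tz":-0.028,"jaw":-1},{"rx":0,"ry":0,"rz":0,"tx":0,"ty":-0.033,"tz":-0.028,"jaw":-1},{"rx":0,"ry":0,"rz":0,"tx":0,"ty":-0.033,"tz":-0.028,"jaw":-1},{"rx":0,"ry":0,"rz":0,"tx":0,"ty":-0.02,"tz":-0.015,"jaw":-1}]'
python3 -c "
from h import *
goto(H-.1947*xc+.061*zc,pose(-.24))"
```

```text
time: 0.6
eef_pos: [0.3247, 0.3066, 0.2311]
eef_rot: [0.602, -0.372, 0.602, 0.372]
ft_force: [0.8, 0.4, -0.1]
gripper_width: 0.0124
time: 1.1
eef_pos: [0.4096, 0.1074, 0.2313]
eef_rot: [0.602, -0.371, 0.602, 0.371]
ft_force: [0.9, 0.4, -0.7]
gripper_width: 0.0
time: 1.6
eef_pos: [0.4888, -0.0752, 0.2311]
eef_rot: [0.602, -0.371, 0.602, 0.371]
ft_force: [0.3, -0.1, 0.4]
gripper_width: -0.0002
rv [-0.888 -0.103 -0.477] shift old axes [ 0.0151 -0.03   -0.0196] new axes [ 0.0186  0.0047 -0.0338] q [-0.247  0.25   1.791 -0.     1.1   -1.351] F [ 0.3 -0.1  0.4] pos [ 0.4888 -0.0752  0.2311]
```

```bash
python3 -m creep '[{"rx":-0.111,"ry":-0.013,"rz":-0.06,"tx":0,"ty":0,"tz":0,"jaw":-1},{"rx":-0.111,"ry":-0.013,"rz":-0.06,"tx":0,"ty":0,"tz":0,"jaw":-1},{"rx":-0.111,"ry":-0.013,"rz":-0.06,"tx":0,"ty":0,"tz":0,"jaw":-1},{"rx":-0.111,"ry":-0.013,"rz":-0.06,"tx":0,"ty":0,"tz":0,"jaw":-1},{"rx":-0.111,"ry":-0.013,"rz":-0.06,"tx":0,"ty":0,"tz":0,"jaw":-1}]'
python3 -m creep '[{"rx":-0.111,"ry":-0.013,"rz":-0.06,"tx":0,"ty":0,"tz":0,"jaw":-1},{"rx":-0.111,"ry":-0.013,"rz":-0.06,"tx":0,"ty":0,"tz":0,"jaw":-1},{"rx":-0.111,"ry":-0.013,"rz":-0.06,"tx":0,"ty":0,"tz":0,"jaw":-1},{"rx":0,"ry":0,"rz":0,"tx":0.009,"ty":0.002,"tz":-0.017,"jaw":-1},{"rx":0,"ry":0,"rz":0,"tx":0.009,"ty":0.002,"tz":-0.017,"jaw":-1}]'
python3 -c "
from h import *
Rm=pose(-.24)
goto(H-.1947*xc+.011*zc,Rm);goto(pt(.195,-.002),Rm)
for a in (.527,.35,.17,0):
  b=a-t; e=H+.195*(-np.cos(b)*xc+np.sin(b)*zc);goto(e,Rm)"
```

```text
time: 2.1
eef_pos: [0.488, -0.0724, 0.2311]
eef_rot: [-0.543, 0.596, -0.395, -0.441]
ft_force: [0.2, 0.9, 1.3]
gripper_width: -0.0004
time: 2.6
eef_pos: [0.5062, -0.1039, 0.2168]
eef_rot: [-0.486, 0.697, -0.257, -0.461]
ft_force: [-0.1, 0.5, 0.7]
gripper_width: -0.0
rv [-0.01  -0.    -0.002] shift old axes [0.0454 0.0228 0.0029] new axes [0.0453 0.0228 0.0031] q [-0.431  0.152  2.039  0.477  0.617 -2.776] F [-0.1  0.5  0.7] pos [ 0.5062 -0.1039  0.2168]
rv [-0.01  -0.    -0.002] shift old axes [0.1456 0.0483 0.009 ] new axes [0.1455 0.0486 0.0094] q [-0.431  0.152  2.039  0.477  0.617 -2.776] F [-0.1  0.5  0.7] pos [ 0.5062 -0.1039  0.2168]
rv [-0.01  -0.    -0.002] shift old axes [0.0455 0.0228 0.0029] new axes [0.0454 0.0229 0.0031] q [-0.431  0.152  2.039  0.477  0.617 -2.776] F [-0.1  0.5  0.7] pos [ 0.5062 -0.1039  0.2168]
rv [-0.01  -0.    -0.002] shift old axes [0.0767 0.037  0.0063] new axes [0.0766 0.0371 0.0066] q [-0.431  0.152  2.039  0.477  0.617 -2.776] F [-0.1  0.5  0.7] pos [ 0.5062 -0.1039  0.2168]
rv [-0.01  -0.    -0.002] shift old axes [0.1106 0.0457 0.0083] new axes [0.1105 0.0459 0.0088] q [-0.431  0.152  2.039  0.477  0.617 -2.776] F [-0.1  0.5  0.7] pos [ 0.5062 -0.1039  0.2168]
rv [-0.01  -0.    -0.002] shift old axes [0.1436 0.0484 0.009 ] new axes [0.1435 0.0486 0.0094] q [-0.431  0.152  2.039  0.477  0.617 -2.776] F [-0.1  0.5  0.7] pos [ 0.5062 -0.1039  0.2168]
```

```bash
python3 -m creep '[{"rx":0,"ry":0,"rz":0,"tx":0.022,"ty":0.0114,"tz":0.0015,"jaw":-1},{"rx":0,"ry":0,"rz":0,"tx":0.022,"ty":0.0114,"tz":0.0015,"jaw":-1},{"rx":0,"ry":0,"rz":0,"tx":0.0155,"ty":0.007,"tz":0.0017,"jaw":-1},{"rx":0,"ry":0,"rz":0,"tx":0.0155,"ty":0.007,"tz":0.0017,"jaw":-1},{"rx":0,"ry":0,"rz":0,"tx":0.017,"ty":0.0045,"tz":0.001,"jaw":-1}]'
python3 -m creep '[{"rx":0,"ry":0,"rz":0,"tx":0.016,"ty":0.0045,"tz":0.001,"jaw":-1},{"rx":0,"ry":0,"rz":0,"tx":0.014,"ty":0.0015,"tz":0,"jaw":-1},{"rx":0,"ry":0,"rz":0,"tx":0.012,"ty":0.0015,"tz":0,"jaw":-1},{"rx":0,"ry":0,"rz":0,"tx":0.006,"ty":0,"tz":0,"jaw":-1},{"rx":0,"ry":0,"rz":0,"tx":0,"ty":0,"tz":0,"jaw":-1}]'
python3 -c "
from h import *
goto(pt(.195,0),pose(-.24));s=manip.observe();print(rot(s['eef_rot']).inv().apply(s['ft_force']))"
```

```text
time: 3.1
eef_pos: [0.5179, -0.0954, 0.1273]
eef_rot: [-0.481, 0.692, -0.274, -0.464]
ft_force: [-1.1, -0.8, 2.1]
gripper_width: 0.0001
time: 3.6
eef_pos: [0.5361, -0.089, 0.0879]
eef_rot: [-0.477, 0.689, -0.283, -0.467]
ft_force: [-1.5, -0.7, -1.9]
gripper_width: -0.0004
rv [-0.026 -0.013 -0.056] shift old axes [ 0.0153  0.0208 -0.0064] new axes [ 0.014   0.0218 -0.0061] q [-0.343  0.432  2.053  0.609  0.336 -2.867] F [-1.5 -0.7 -1.9] pos [ 0.5361 -0.089   0.0879]
[1.0478138  2.28803904 0.08132144]
```

The last joint reached its limit, so I'll roll the tool back clockwise.

```bash
python3 -m creep '[{"rx":0.14,"ry":0,"rz":0,"tx":0,"ty":0,"tz":0,"jaw":-1},{"rx":0.14,"ry":0,"rz":0,"tx":0,"ty":0,"tz":0,"jaw":-1},{"rx":0.14,"ry":0,"rz":0,"tx":0,"ty":0,"tz":0,"jaw":-1},{"rx":0.14,"ry":0,"rz":0,"tx":0,"ty":0,"tz":0,"jaw":-1},{"rx":0.14,"ry":0,"rz":0,"tx":0,"ty":0,"tz":0,"jaw":-1}]'
python3 -c "
from h import *
goto(pt(.195,0),pose(.45))"
```

```text
time: 4.1
eef_pos: [0.5368, -0.0894, 0.0894]
eef_rot: [0.686, -0.482, 0.426, 0.339]
ft_force: [0.2, -0.4, -0.1]
gripper_width: -0.0002
rv [-0.042 -0.046 -0.031] shift old axes [ 0.0164  0.013  -0.0184] new axes [ 0.0151  0.0143 -0.0186] q [-0.343  0.429  2.053  0.609  0.336 -2.161] F [ 0.2 -0.4 -0.1] pos [ 0.5368 -0.0894  0.0894]
```

```bash
python3 -m creep '[{"rx":0,"ry":-0.046,"rz":-0.031,"tx":0,"ty":0.006,"tz":-0.008,"jaw":-1},{"rx":0,"ry":0,"rz":0,"tx":0.005,"ty":0.007,"tz":-0.009,"jaw":-1},{"rx":0,"ry":0,"rz":0,"tx":0.006,"ty":0,"tz":0,"jaw":-1},{"rx":0,"ry":0,"rz":0,"tx":0.006,"ty":0,"tz":0,"jaw":-1},{"rx":0,"ry":0,"rz":0,"tx":0,"ty":0,"tz":0,"jaw":-1}]'
python3 -c "
from h import *
goto(pt(.195,0),pose(.45));s=manip.observe();print(rot(s['eef_rot']).inv().apply(s['ft_force']))"
```

```text
time: 4.6
eef_pos: [0.5297, -0.0986, 0.0676]
eef_rot: [0.696, -0.483, 0.408, 0.341]
ft_force: [-31.8, -7.7, 39.2]
gripper_width: 0.0001
rv [-0.035 -0.011 -0.009] shift old axes [-0.0003  0.0015 -0.0041] new axes [-0.0004  0.0016 -0.0041] q [-0.39   0.472  2.085  0.914  0.309 -2.516] F [-31.8  -7.7  39.2] pos [ 0.5297 -0.0986  0.0676]
[-49.58435307   9.94950394  -6.94479587]
```

```bash
python3 -m creep '[{"rx":0,"ry":0,"rz":0,"tx":-0.01,"ty":0,"tz":0,"jaw":-1},{"rx":0,"ry":0,"rz":0,"tx":-0.02,"ty":0,"tz":0,"jaw":-1},{"rx":0,"ry":0,"rz":0,"tx":-0.03,"ty":0,"tz":0,"jaw":1},{"rx":0,"ry":0,"rz":0,"tx":-0.03,"ty":0,"tz":0,"jaw":1},{"rx":0,"ry":0,"rz":0,"tx":-0.02,"ty":0,"tz":0,"jaw":1}]'
python3 - <<'E'
from h import *
goto(pt(.12,.1),pose(-.24))
im,d,P,T,i=shot('wrist','w1.png');np.save('w1.npy',P)
im2,d2,P2,T2,_=shot('top');np.save('t1.npy',P2)
for nm,A in(('w',P),('t',P2)):
    q=A.reshape(-1,3);q=q[~np.isnan(q).any(1)];r=q-H;X=-r@xs;Y=r@yc;Z=r@ns
    m=(X>.05)&(X<.19)&(abs(Y)<.1)
    f=m&(abs(Z)<.006)&(abs(Y)>.06);print(nm,f.sum(),'face z',np.median(Z[f]) if f.any() else None, np.polyfit(X[f],Z[f],1) if f.sum()>9 else '')
    b=m&(Z>.05)&(Z<.066)&(np.hypot(X-.12,Y)<.055)
    if b.sum()>20:
        u=np.c_[-X[b],Y[b]];w,V=np.linalg.eigh(np.cov(u.T));v=V[:,1];print(b.sum(),'centre down,y',-u.mean(0)[0],u.mean(0)[1],'mid',[-(u[:,0].min()+u[:,0].max())/2,(u[:,1].min()+u[:,1].max())/2],'Z',np.median(Z[b]),'k',-np.arctan(v[1]/v[0]),np.sqrt(w*12),cv2.minAreaRect(u.astype(np.float32)))
E
```

```text
time: 5.1
eef_pos: [0.4825, -0.1072, 0.1666]
eef_rot: [0.696, -0.483, 0.408, 0.342]
ft_force: [-0.1, -0.3, -0.3]
gripper_width: 0.043
rv [-0.725 -0.007 -0.013] shift old axes [ 0.0086 -0.0634  0.0292] new axes [ 0.0096 -0.0667 -0.0202] q [-0.457  0.203  2.13   0.58   0.505 -2.21 ] F [-0.1 -0.3 -0.3] pos [ 0.4825 -0.1072  0.1666]
w 10211 face z 0.0011110030454638522 [-0.00046318  0.00117006]
1653 centre down,y 0.1366752032307782 -0.0024372500966481623 mid [np.float64(0.12615608903854386), np.float64(-0.0033937428217684536)] Z 0.05904443516038736 k -0.09485062711071637 [0.01765322 0.05159016] ((-0.12622852623462677, -0.0012180544435977936), (0.06785140186548233, 0.019767863675951958), 7.9204277992248535)
t 1895 face z 0.0011055001722289097 [0.00303984 0.00072935]
286 centre down,y 0.11860400427742722 0.0003607013491967921 mid [np.float64(0.12030939905348927), np.float64(-3.14667286024535e-05)] Z 0.05941356148152932 k -0.24756579824199285 [0.01894768 0.07871966] ((-0.12042248994112015, -0.00041132792830467224), (0.0793454647064209, 0.022557968273758888), 14.040613174438477)
```

View pics/w1.png

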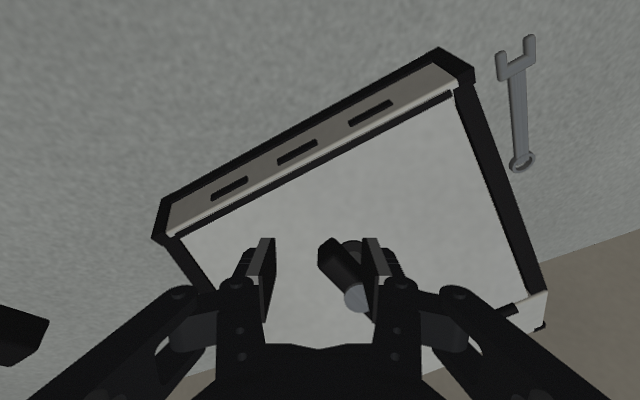

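Wrist view: the hatch lies flat and shut, with the knob bar near (345,270), at right of centre between the open jaws. Top depth puts the knob at about -0.25 rad. I move over it next.

```bash
python3 -m creep '[{"rx":0,"ry":0,"rz":0,"tx":0.002,"ty":-0.016,"tz":0.007,"jaw":1},{"rx":0,"ry":0,"rz":0,"tx":0.002,"ty":-0.016,"tz":0.007,"jaw":1},{"rx":0,"ry":0,"rz":0,"tx":0.002,"ty":-0.016,"tz":0.007,"jaw":1},{"rx":0,"ry":0,"rz":0,"tx":0.002,"ty":-0.0155,"tz":0.008,"jaw":1},{"rx":-0.1,"ry":0,"rz":0,"tx":0,"ty":0,"tz":0,"jaw":1}]'
python3 -c "
from h import *
goto(pt(.12,.1),pose(-.24));goto(pt(.12,.1),pose(-.24,1));"
```

```text
time: 5.7
eef_pos: [0.5502, -0.0976, 0.1883]
eef_rot: [0.671, -0.517, 0.39, 0.362]
ft_force: [-1.2, 0.3, 0.8]
gripper_width: 0.0852
rv [-0.624 -0.006 -0.013] shift old axes [-0.002   0.0011 -0.0004] new axes [-0.002   0.0011  0.0004] q [-0.371  0.27   1.967  0.46   0.558 -2.106] F [-1.2  0.3  0.8] pos [ 0.5502 -0.0976  0.1883]
rv [ 2.517 -0.017  0.007] shift old axes [-0.002   0.0011 -0.0004] new axes [-0.002  -0.0011 -0.0004] q [-0.371  0.27   1.967  0.46   0.558 -2.106] F [-1.2  0.3  0.8] pos [ 0.5502 -0.0976  0.1883]
```

```bash
python3 -m creep '[{"rx":-0.13,"ry":-0.002,"rz":-0.004,"tx":-0.002,"ty":0.001,"tz":0,"jaw":1},{"rx":-0.13,"ry":-0.002,"rz":-0.004,"tx":0,"ty":0,"tz":0,"jaw":1},{"rx":-0.13,"ry":-0.002,"rz":-0.004,"tx":0,"ty":0,"tz":0,"jaw":1},{"rx":0,"ry":0,"rz":0,"tx":0.015,"ty":0,"tz":0,"jaw":1},{"rx":0,"ry":0,"rz":0,"tx":0.02,"ty":0,"tz":0,"jaw":1}]'
python3 -m creep '[{"rx":0,"ry":0,"rz":0,"tx":0.015,"ty":0,"tz":0,"jaw":1},{"rx":0,"ry":0,"rz":0,"tx":0.015,"ty":0,"tz":0,"jaw":1},{"rx":0,"ry":0,"rz":0,"tx":0.011,"ty":0,"tz":0,"jaw":1},{"rx":0,"ry":0,"rz":0,"tx":0,"ty":0,"tz":0,"jaw":1},{"rx":0,"ry":0,"rz":0,"tx":0,"ty":0,"tz":0,"jaw":1}]'
python3 -c "
from h import *
goto(pt(.12,.023),pose(0))"
```

```text
time: 6.2
eef_pos: [0.5627, -0.0947, 0.1579]
eef_rot: [-0.561, 0.638, -0.307, -0.428]
ft_force: [0.4, 0.0, 0.5]
gripper_width: 0.0854
time: 6.7
eef_pos: [0.58, -0.0911, 0.1217]
eef_rot: [-0.561, 0.638, -0.308, -0.429]
ft_force: [0.4, -0.2, 0.2]
gripper_width: 0.0853
rv [ 0.004 -0.    -0.002] shift old axes [ 0.0018 -0.002  -0.0003] new axes [ 0.0018 -0.002  -0.0003] q [-0.341  0.425  1.953  0.604  0.421 -2.628] F [ 0.4 -0.2  0.2] pos [ 0.58   -0.0911  0.1217]
```

Well placed, with q6 = -2.63 and room to turn clockwise. I correct 2 mm and grip.

```bash
python3 -m creep '[{"rx":0,"ry":0,"rz":0,"tx":0.001,"ty":-0.002,"tz":0,"jaw":-1},{"rx":0,"ry":0,"rz":0,"tx":0,"ty":0,"tz":0,"jaw":-1},{"rx":0,"ry":0,"rz":0,"tx":0,"ty":0,"tz":0,"jaw":-1},{"rx":0,"ry":0,"rz":0,"tx":0,"ty":0,"tz":0,"jaw":-1},{"rx":0,"ry":0,"rz":0,"tx":0,"ty":0,"tz":0,"jaw":-1}]' 60
python3 - <<'E'
from h import *
def st():
    s=manip.observe();Q=rot(s['eef_rot']);print('out',(s['eef_pos']-H)@ns,'Ft',Q.inv().apply(s['ft_force']).round(1),'Mt',Q.inv().apply(s['moment']).round(2),'q6',s['joints'][5],'w',s['gripper_width'])
st();goto(pt(.12,.023),pose(0))
im,d,P,T,i=shot('wrist','w2.png')
E
cat >> h.py <<'E'
def st():
    s=manip.observe();Q=rot(s['eef_rot']);r=s['eef_pos']-H
    z=Q.as_matrix()[:,2];k=np.arctan2(z@xs,z@yc)
    print('t %.2f out %.4f down %.4f y %.4f k %.3f q6 %.2f w %.4f'%(s['time'],r@ns,-r@xs,r@yc,k,s['joints'][5],s['gripper_width']),'Ft',Q.inv().apply(s['ft_force']).round(1),'Mt',Q.inv().apply(s['moment']).round(2),'tilt',np.degrees(np.arccos(-Q.as_matrix()[:,0]@ns)).round(2))
E
```

```text
time: 7.2
eef_pos: [0.5822, -0.0902, 0.1224]
eef_rot: [-0.562, 0.637, -0.307, -0.429]
ft_force: [-0.5, 6.0, 4.7]
gripper_width: 0.0175
out 0.024348145551007686 Ft [-3.9 -2.8  6. ] Mt [-0.08 -1.16 -0.15] q6 -2.622068920242345 w 0.01752756793743192
rv [ 0.004  0.001 -0.002] shift old axes [ 0.0013  0.0004 -0.0008] new axes [ 0.0013  0.0004 -0.0008] q [-0.338  0.427  1.948  0.601  0.423 -2.622] F [-0.5  6.   4.7] pos [ 0.5822 -0.0902  0.1224]
```

View pics/w2.png

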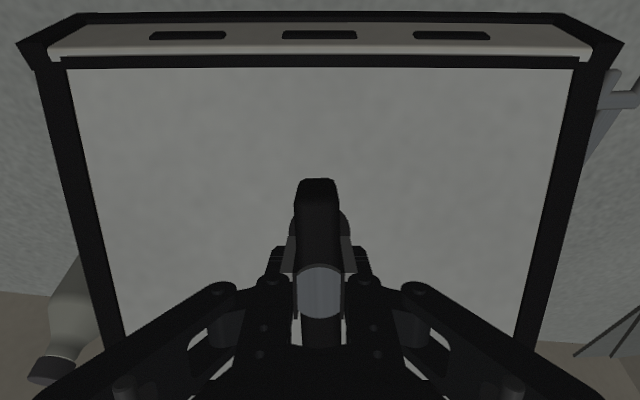

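Wrist view: the bar is gripped centrally, upright at (320,240), pads either side. Now press to the lugs' contact.

```bash
python3 -m creep '[{"rx":0,"ry":0,"rz":0,"tx":0.001,"ty":0,"tz":0,"jaw":-1},{"rx":0,"ry":0,"rz":0,"tx":0.001,"ty":0,"tz":0,"jaw":-1},{"rx":0,"ry":0,"rz":0,"tx":0.001,"ty":0,"tz":0,"jaw":-1},{"rx":0,"ry":0,"rz":0,"tx":0.001,"ty":0,"tz":0,"jaw":-1},{"rx":0,"ry":0,"rz":0,"tx":0,"ty":0,"tz":0,"jaw":-1}]' 80
python3 -c "from h import *;st()"
python3 -m creep '[{"rx":0.08,"ry":0,"rz":0,"tx":0.0005,"ty":0,"tz":0,"jaw":-1},{"rx":0.08,"ry":0,"rz":0,"tx":0,"ty":0,"tz":0,"jaw":-1},{"rx":0.08,"ry":0,"rz":0,"tx":0,"ty":0,"tz":0,"jaw":-1},{"rx":0.08,"ry":0,"rz":0,"tx":0,"ty":0,"tz":0,"jaw":-1},{"rx":0.08,"ry":0,"rz":0,"tx":0,"ty":0,"tz":0,"jaw":-1}]'
python3 -c "from h import *;st()"
```

```text
time: 7.75
eef_pos: [0.5838, -0.0899, 0.1195]
eef_rot: [-0.561, 0.638, -0.307, -0.429]
ft_force: [-10.2, 5.3, 16.3]
gripper_width: 0.017
t 7.75 out 0.0210 down 0.1195 y 0.0008 k -0.005 q6 -2.63 w 0.0170 Ft [-18.6   0.6   7.3] Mt [-0.07 -1.26  0.45] tilt 0.07
time: 8.25
eef_pos: [0.5839, -0.0901, 0.119]
eef_rot: [0.678, -0.513, 0.387, 0.359]
ft_force: [-10.7, 3.8, 13.5]
gripper_width: 0.0174
t 8.25 out 0.0206 down 0.1196 y 0.0006 k 0.398 q6 -2.23 w 0.0174 Ft [-16.5   4.6   4.3] Mt [-0.28 -0.52  1.15] tilt 0.07
```

```bash
python3 -m creep '[{"rx":0.05,"ry":0,"rz":0,"tx":0.0005,"ty":0,"tz":0,"jaw":-1},{"rx":0.05,"ry":0,"rz":0,"tx":0.0005,"ty":0,"tz":0,"jaw":-1},{"rx":0.04,"ry":0,"rz":0,"tx":0,"ty":0,"tz":0,"jaw":-1},{"rx":0.03,"ry":0,"rz":0,"tx":0,"ty":0,"tz":0,"jaw":-1},{"rx":0,"ry":0,"rz":0,"tx":0,"ty":0,"tz":0,"jaw":-1}]'
python3 -c "from h import *;st()"
```

```text
time: 8.75
eef_pos: [0.5845, -0.0901, 0.1188]
eef_rot: [0.719, -0.454, 0.415, 0.324]
ft_force: [-18.6, 2.4, 27.8]
gripper_width: 0.0172
t 8.75 out 0.0201 down 0.1192 y 0.0004 k 0.566 q6 -2.06 w 0.0172 Ft [-32.8   5.9   3.4] Mt [ 0.17 -0.62  1.76] tilt 0.02
```

```bash
python3 -m creep '[{"rx":0.05,"ry":0,"rz":0,"tx":0,"ty":0,"tz":0,"jaw":-1},{"rx":0.05,"ry":0,"rz":0,"tx":0,"ty":0,"tz":0,"jaw":-1},{"rx":0.04,"ry":0,"rz":0,"tx":0,"ty":0,"tz":0,"jaw":-1},{"rx":0.03,"ry":0,"rz":0,"tx":0,"ty":0,"tz":0,"jaw":-1},{"rx":0,"ry":0,"rz":0,"tx":0,"ty":0,"tz":0,"jaw":-1}]'
python3 -c "from h import *;st()"
```

```text
time: 9.25
eef_pos: [0.5844, -0.0902, 0.1186]
eef_rot: [0.754, -0.391, 0.441, 0.288]
ft_force: [-18.6, 1.1, 29.8]
gripper_width: 0.0171
t 9.25 out 0.0200 down 0.1194 y 0.0003 k 0.736 q6 -1.89 w 0.0171 Ft [-34.8   5.1   1.8] Mt [-0.04 -0.1   1.33] tilt 0.04
```

```bash
python3 -m creep '[{"rx":0.05,"ry":0,"rz":0,"tx":0,"ty":0,"tz":0,"jaw":-1},{"rx":0.05,"ry":0,"rz":0,"tx":0,"ty":0,"tz":0,"jaw":-1},{"rx":0.03,"ry":0,"rz":0,"tx":0,"ty":0,"tz":0,"jaw":-1},{"rx":0.02,"ry":0,"rz":0,"tx":0,"ty":0,"tz":0,"jaw":-1},{"rx":0,"ry":0,"rz":0,"tx":0,"ty":0,"tz":0,"jaw":-1}]'
python3 -c "from h import *;st()"
```

```text
time: 9.75
eef_pos: [0.5843, -0.0904, 0.119]
eef_rot: [0.782, -0.334, 0.461, 0.254]
ft_force: [-21.2, -0.5, 30.1]
gripper_width: 0.0172
t 9.75 out 0.0204 down 0.1194 y 0.0002 k 0.885 q6 -1.74 w 0.0172 Ft [-36.3   6.   -1.5] Mt [-0.06  0.57  1.72] tilt 0.04
```

```bash
python3 -m creep '[{"rx":0.05,"ry":0,"rz":0,"tx":0,"ty":0,"tz":0,"jaw":-1},{"rx":0.05,"ry":0,"rz":0,"tx":0,"ty":0,"tz":0,"jaw":-1},{"rx":0.03,"ry":0,"rz":0,"tx":0,"ty":0,"tz":0,"jaw":-1},{"rx":0.02,"ry":0,"rz":0,"tx":0,"ty":0,"tz":0,"jaw":-1},{"rx":0,"ry":0,"rz":0,"tx":0,"ty":0,"tz":0,"jaw":-1}]'
python3 -c "from h import *;st()"
```

```text
time: 10.25
eef_pos: [0.5843, -0.0905, 0.1187]
eef_rot: [0.804, -0.275, 0.479, 0.219]
ft_force: [-20.8, -2.5, 27.2]
gripper_width: 0.0171
t 10.25 out 0.0202 down 0.1195 y 0.0001 k 1.035 q6 -1.59 w 0.0171 Ft [-33.7   4.6  -4.5] Mt [-0.15  0.98  1.37] tilt 0.06
```

```bash
python3 -m creep '[{"rx":0.05,"ry":0,"rz":0,"tx":0,"ty":0,"tz":0,"jaw":-1},{"rx":0.05,"ry":0,"rz":0,"tx":0,"ty":0,"tz":0,"jaw":-1},{"rx":0.03,"ry":0,"rz":0,"tx":0,"ty":0,"tz":0,"jaw":-1},{"rx":0.02,"ry":0,"rz":0,"tx":0,"ty":0,"tz":0,"jaw":-1},{"rx":0,"ry":0,"rz":0,"tx":0,"ty":0,"tz":0,"jaw":-1}]'
python3 -c "from h import *;st()"
```

```text
time: 10.75
eef_pos: [0.5841, -0.0907, 0.1185]
eef_rot: [0.823, -0.213, 0.495, 0.182]
ft_force: [-23.0, -4.9, 28.5]
gripper_width: 0.0171
t 10.75 out 0.0201 down 0.1197 y -0.0000 k 1.186 q6 -1.44 w 0.0171 Ft [-36.    2.8  -7.6] Mt [0.12 1.78 1.2 ] tilt 0.07
```

```bash
python3 -m creep '[{"rx":0.05,"ry":0,"rz":0,"tx":0,"ty":0,"tz":0,"jaw":-1},{"rx":0.05,"ry":0,"rz":0,"tx":0,"ty":0,"tz":0,"jaw":-1},{"rx":0.03,"ry":0,"rz":0,"tx":0,"ty":0,"tz":0,"jaw":-1},{"rx":0.02,"ry":0,"rz":0,"tx":0,"ty":0,"tz":0,"jaw":-1},{"rx":0,"ry":0,"rz":0,"tx":0,"ty":0,"tz":0,"jaw":-1}]'
python3 -c "from h import *;st()"
```

```text
time: 11.25
eef_pos: [0.5844, -0.0905, 0.1173]
eef_rot: [0.836, -0.151, 0.507, 0.145]
ft_force: [-4.3, -0.9, 5.6]
gripper_width: 0.0168
t 11.25 out 0.0189 down 0.1200 y 0.0001 k 1.336 q6 -1.29 w 0.0168 Ft [-7.   0.3 -1.3] Mt [0.11 0.41 0.44] tilt 0.11
```

```bash
python3 -m creep '[{"rx":0.05,"ry":0,"rz":0,"tx":0,"ty":0,"tz":0,"jaw":-1},{"rx":0.04,"ry":0,"rz":0,"tx":0,"ty":0,"tz":0,"jaw":-1},{"rx":0.03,"ry":0,"rz":0,"tx":0,"ty":0,"tz":0,"jaw":-1},{"rx":0,"ry":0,"rz":0,"tx":0,"ty":0,"tz":0,"jaw":-1},{"rx":0,"ry":0,"rz":0,"tx":0,"ty":0,"tz":0,"jaw":-1}]'
python3 -c "from h import *;st()"
```

```text
time: 11.75
eef_pos: [0.5844, -0.0905, 0.1171]
eef_rot: [0.844, -0.101, 0.515, 0.114]
ft_force: [-5.3, -2.3, 4.3]
gripper_width: 0.0168
t 11.75 out 0.0187 down 0.1202 y 0.0001 k 1.455 q6 -1.17 w 0.0168 Ft [-6.4 -0.8 -3.2] Mt [0.01 0.67 0.26] tilt 0.12
```

The axial force fell from 36 N to 7 N, so the lugs have found the thread start. Pressing in.

```bash
python3 -m creep '[{"rx":0,"ry":0,"rz":0,"tx":0.002,"ty":0,"tz":0,"jaw":-1},{"rx":0,"ry":0,"rz":0,"tx":0.002,"ty":0,"tz":0,"jaw":-1},{"rx":0,"ry":0,"rz":0,"tx":0.0015,"ty":0,"tz":0,"jaw":-1},{"rx":0,"ry":0,"rz":0,"tx":0.0015,"ty":0,"tz":0,"jaw":-1},{"rx":0,"ry":0,"rz":0,"tx":0,"ty":0,"tz":0,"jaw":-1}]'
python3 -c "from h import *;st()"
```

```text
time: 12.25
eef_pos: [0.5875, -0.0898, 0.1108]
eef_rot: [0.844, -0.101, 0.515, 0.114]
ft_force: [-5.7, -1.7, 6.0]
gripper_width: 0.0167
t 12.25 out 0.0116 down 0.1202 y 0.0001 k 1.455 q6 -1.18 w 0.0167 Ft [-8.  -0.2 -2.6] Mt [-0.03  0.67  0.25] tilt 0.12
```

```bash
python3 -m creep '[{"rx":0,"ry":0,"rz":0,"tx":0.001,"ty":0,"tz":0,"jaw":-1},{"rx":0,"ry":0,"rz":0,"tx":0.0007,"ty":0,"tz":0,"jaw":-1},{"rx":0,"ry":0,"rz":0,"tx":0.0004,"ty":0,"tz":0,"jaw":-1},{"rx":0,"ry":0,"rz":0,"tx":0,"ty":0,"tz":0,"jaw":-1},{"rx":0,"ry":0,"rz":0,"tx":0,"ty":0,"tz":0,"jaw":-1}]'
python3 -c "from h import *;st()"
```

```text
time: 12.75
eef_pos: [0.5884, -0.0897, 0.109]
eef_rot: [0.844, -0.101, 0.515, 0.114]
ft_force: [-7.0, -2.2, 6.5]
gripper_width: 0.0171
t 12.75 out 0.0096 down 0.1201 y 0.0001 k 1.455 q6 -1.19 w 0.0171 Ft [-9.1 -0.3 -3.6] Mt [0.05 0.71 0.28] tilt 0.12
```

```bash
python3 -m creep '[{"rx":0,"ry":0,"rz":0,"tx":0.0007,"ty":0,"tz":0,"jaw":-1},{"rx":0,"ry":0,"rz":0,"tx":0.0007,"ty":0,"tz":0,"jaw":-1},{"rx":0,"ry":0,"rz":0,"tx":0,"ty":0,"tz":0,"jaw":-1},{"rx":0,"ry":0,"rz":0,"tx":0,"ty":0,"tz":0,"jaw":-1},{"rx":0,"ry":0,"rz":0,"tx":0,"ty":0,"tz":0,"jaw":-1}]'
python3 -c "from h import *;st()"
```

```text
time: 13.25
eef_pos: [0.5891, -0.0895, 0.1078]
eef_rot: [0.844, -0.101, 0.515, 0.114]
ft_force: [-7.3, -2.3, 7.1]
gripper_width: 0.0172
t 13.25 out 0.0083 down 0.1201 y 0.0001 k 1.455 q6 -1.19 w 0.0172 Ft [-9.8 -0.4 -3.6] Mt [0.   0.79 0.35] tilt 0.11
```

```bash
python3 -m creep '[{"rx":0.08,"ry":0,"rz":0,"tx":0,"ty":0,"tz":0,"jaw":-1},{"rx":0.08,"ry":0,"rz":0,"tx":0,"ty":0,"tz":0,"jaw":-1},{"rx":0.08,"ry":0,"rz":0,"tx":0,"ty":0,"tz":0,"jaw":-1},{"rx":0.08,"ry":0,"rz":0,"tx":0,"ty":0,"tz":0,"jaw":-1},{"rx":0.08,"ry":0,"rz":0,"tx":0,"ty":0,"tz":0,"jaw":-1}]'
python3 -c "from h import *;st()"
python3 -m creep '[{"rx":0.08,"ry":0,"rz":0,"tx":0,"ty":0,"tz":0,"jaw":-1},{"rx":0.08,"ry":0,"rz":0,"tx":0,"ty":0,"tz":0,"jaw":-1},{"rx":0.08,"ry":0,"rz":0,"tx":0,"ty":0,"tz":0,"jaw":-1},{"rx":0.08,"ry":0,"rz":0,"tx":0,"ty":0,"tz":0,"jaw":-1},{"rx":0.08,"ry":0,"rz":0,"tx":0,"ty":0,"tz":0,"jaw":-1}]'
python3 -c "from h import *;st()"
```

```text
time: 13.75
eef_pos: [0.5887, -0.0895, 0.1075]
eef_rot: [0.847, 0.07, 0.528, 0.009]
ft_force: [-7.5, -2.8, 5.8]
gripper_width: 0.0174
t 13.75 out 0.0082 down 0.1206 y 0.0002 k 1.858 q6 -0.79 w 0.0174 Ft [-8.7 -2.5 -3.9] Mt [-0.09  1.03 -0.18] tilt 0.15
time: 14.25
eef_pos: [0.5884, -0.0894, 0.1073]
eef_rot: [0.816, 0.236, 0.519, -0.096]
ft_force: [-9.5, -2.7, 6.1]
gripper_width: 0.0169
t 14.25 out 0.0081 down 0.1209 y 0.0004 k 2.258 q6 -0.39 w 0.0169 Ft [-9.9 -4.4 -4.1] Mt [-0.16  1.02 -0.64] tilt 0.19
```

```bash
python3 -m creep '[{"rx":0.1,"ry":0,"rz":0,"tx":0.0002,"ty":0,"tz":0,"jaw":-1},{"rx":0.1,"ry":0,"rz":0,"tx":0.0002,"ty":0,"tz":0,"jaw":-1},{"rx":0.1,"ry":0,"rz":0,"tx":0,"ty":0,"tz":0,"jaw":-1},{"rx":0.1,"ry":0,"rz":0,"tx":0,"ty":0,"tz":0,"jaw":-1},{"rx":0.1,"ry":0,"rz":0,"tx":0,"ty":0,"tz":0,"jaw":-1}]' 100
python3 -c "from h import *;st()"
python3 -m creep '[{"rx":0.06,"ry":0,"rz":0,"tx":0,"ty":0,"tz":0,"jaw":-1},{"rx":0.06,"ry":0,"rz":0,"tx":0,"ty":0,"tz":0,"jaw":-1},{"rx":0.06,"ry":0,"rz":0,"tx":0,"ty":0,"tz":0,"jaw":-1},{"rx":0.03,"ry":0,"rz":0,"tx":0,"ty":0,"tz":0,"jaw":-1},{"rx":0,"ry":0,"rz":0,"tx":0,"ty":0,"tz":0,"jaw":-1}]'
python3 -c "from h import *;st()"
```

```text
time: 14.75
eef_pos: [0.5882, -0.089, 0.1067]
eef_rot: [0.731, 0.431, 0.48, -0.222]
ft_force: [-9.8, 0.0, 5.8]
gripper_width: 0.0167
t 14.75 out 0.0076 down 0.1213 y 0.0008 k 2.759 q6 0.11 w 0.0167 Ft [-9.5 -4.8 -4. ] Mt [-0.13  0.93 -0.93] tilt 0.23
time: 15.25
eef_pos: [0.5881, -0.0888, 0.1066]
eef_rot: [0.683, 0.505, 0.454, -0.27]
ft_force: [-11.4, 0.9, 5.5]
gripper_width: 0.0166
t 15.25 out 0.0075 down 0.1213 y 0.0010 k 2.966 q6 0.32 w 0.0166 Ft [-9.8 -6.6 -4.4] Mt [ 0.01  0.74 -0.99] tilt 0.24
```

```bash
python3 -m creep '[{"rx":0.05,"ry":0,"rz":0,"tx":0,"ty":0,"tz":0,"jaw":-1},{"rx":0.04,"ry":0,"rz":0,"tx":0,"ty":0,"tz":0,"jaw":-1},{"rx":0.03,"ry":0,"rz":0,"tx":0,"ty":0,"tz":0,"jaw":-1},{"rx":0.03,"ry":0,"rz":0,"tx":0,"ty":0,"tz":0,"jaw":-1},{"rx":0,"ry":0,"rz":0,"tx":0,"ty":0,"tz":0,"jaw":-1}]'
python3 -c "from h import *;st()"
```

```text
time: 15.75
eef_pos: [0.5881, -0.0887, 0.1066]
eef_rot: [0.643, 0.554, 0.433, -0.303]
ft_force: [-10.5, 1.5, 5.6]
gripper_width: 0.0168
t 15.75 out 0.0075 down 0.1213 y 0.0012 k 3.116 q6 0.47 w 0.0168 Ft [-9.5 -6.3 -3.7] Mt [ 0.    0.78 -1.04] tilt 0.26
```

```bash
python3 -m creep '[{"rx":0.05,"ry":0,"rz":0,"tx":0,"ty":0,"tz":0,"jaw":-1},{"rx":0.04,"ry":0,"rz":0,"tx":0,"ty":0,"tz":0,"jaw":-1},{"rx":0.03,"ry":0,"rz":0,"tx":0,"ty":0,"tz":0,"jaw":-1},{"rx":0.03,"ry":0,"rz":0,"tx":0,"ty":0,"tz":0,"jaw":-1},{"rx":0,"ry":0,"rz":0,"tx":0,"ty":0,"tz":0,"jaw":-1}]'
python3 -c "from h import *;st()"
```

```text
time: 16.25
eef_pos: [0.5881, -0.0885, 0.1066]
eef_rot: [0.599, 0.601, 0.409, -0.335]
ft_force: [-10.3, 1.3, 5.8]
gripper_width: 0.0168
t 16.25 out 0.0075 down 0.1213 y 0.0013 k -3.017 q6 0.62 w 0.0168 Ft [-9.5 -6.5 -2.6] Mt [-0.02  0.73 -1.15] tilt 0.27
```

```bash
python3 -m creep '[{"rx":0.04,"ry":0,"rz":0,"tx":0,"ty":0,"tz":0,"jaw":-1},{"rx":0.03,"ry":0,"rz":0,"tx":0,"ty":0,"tz":0,"jaw":-1},{"rx":0.03,"ry":0,"rz":0,"tx":0,"ty":0,"tz":0,"jaw":-1},{"rx":0.02,"ry":0,"rz":0,"tx":0,"ty":0,"tz":0,"jaw":-1},{"rx":0,"ry":0,"rz":0,"tx":0,"ty":0,"tz":0,"jaw":-1}]'
python3 -c "from h import *;st()"
```

```text
time: 16.75
eef_pos: [0.588, -0.0884, 0.1066]
eef_rot: [0.562, 0.636, 0.389, -0.358]
ft_force: [-11.1, 3.6, 5.9]
gripper_width: 0.0171
t 16.75 out 0.0075 down 0.1214 y 0.0014 k -2.898 q6 0.74 w 0.0171 Ft [-9.9 -7.6 -4. ] Mt [ 0.    0.67 -1.18] tilt 0.28
```

```bash
python3 -m creep '[{"rx":0.04,"ry":0,"rz":0,"tx":0,"ty":0,"tz":0,"jaw":-1},{"rx":0.03,"ry":0,"rz":0,"tx":0,"ty":0,"tz":0,"jaw":-1},{"rx":0.03,"ry":0,"rz":0,"tx":0,"ty":0,"tz":0,"jaw":-1},{"rx":0.02,"ry":0,"rz":0,"tx":0,"ty":0,"tz":0,"jaw":-1},{"rx":0,"ry":0,"rz":0,"tx":0,"ty":0,"tz":0,"jaw":-1}]'
python3 -c "from h import *;st()"
```

```text
time: 17.25
eef_pos: [0.5881, -0.0883, 0.1066]
eef_rot: [0.524, 0.668, 0.367, -0.381]
ft_force: [-9.5, 4.1, 5.8]
gripper_width: 0.0167
t 17.25 out 0.0075 down 0.1213 y 0.0016 k -2.780 q6 0.86 w 0.0167 Ft [-9.  -6.7 -3.7] Mt [-0.75  0.7  -1.22] tilt 0.28
```

Torque jumped to 0.75 N m at about 3.50 rad, which is the stop. I nudge once more to confirm, then release and back off.

```bash
python3 -m creep '[{"rx":0.03,"ry":0,"rz":0,"tx":0,"ty":0,"tz":0,"jaw":-1},{"rx":0.01,"ry":0,"rz":0,"tx":0,"ty":0,"tz":0,"jaw":-1},{"rx":0,"ry":0,"rz":0,"tx":0,"ty":0,"tz":0,"jaw":-1},{"rx":0,"ry":0,"rz":0,"tx":0,"ty":0,"tz":0,"jaw":-1},{"rx":0,"ry":0,"rz":0,"tx":0,"ty":0,"tz":0,"jaw":-1}]'
python3 -c "from h import *;st()"
python3 -m creep '[{"rx":0,"ry":0,"rz":0,"tx":0,"ty":0,"tz":0,"jaw":0},{"rx":0,"ry":0,"rz":0,"tx":0,"ty":0,"tz":0,"jaw":1},{"rx":0,"ry":0,"rz":0,"tx":0,"ty":0,"tz":0,"jaw":1},{"rx":0,"ry":0,"rz":0,"tx":0,"ty":0,"tz":0,"jaw":1},{"rx":0,"ry":0,"rz":0,"tx":0,"ty":0,"tz":0,"jaw":1}]'
python3 -c "from h import *;st()"
python3 -m creep '[{"rx":0,"ry":0,"rz":0,"tx":-0.01,"ty":0,"tz":0,"jaw":1},{"rx":0,"ry":0,"rz":0,"tx":-0.02,"ty":0,"tz":0,"jaw":1},{"rx":0,"ry":0,"rz":0,"tx":-0.03,"ty":0,"tz":0,"jaw":1},{"rx":0,"ry":0,"rz":0,"tx":-0.03,"ty":0,"tz":0,"jaw":1},{"rx":0,"ry":0,"rz":0,"tx":-0.02,"ty":0,"tz":0,"jaw":1}]'
python3 - <<'E'
from h import *
st()
for n in('wrist','scene','top'):
    im,d,P,T,i=shot(n,n+'9.png')
    q=P.reshape(-1,3);q=q[~np.isnan(q).any(1)];r=q-H;X=-r@xs;Y=r@yc;Z=r@ns
    m=(X>.05)&(X<.19)&(abs(Y)<.1)
    f=m&(abs(Z)<.008)&(np.hypot(X-.12,Y)>.055)
    b=m&(Z>.03)&(Z<.064)&(np.hypot(X-.12,Y)<.045)
    print(n,'face',f.sum(),np.median(Z[f]) if f.any() else 0,np.polyfit(X[f],Z[f],1) if f.sum()>9 else '','bar',b.sum(),np.percentile(Z[b],[50,75,90]) if b.any() else 0)
    if b.sum()>30:
        u=np.c_[-X,Y][b&(Z>.036)];w,V=np.linalg.eigh(np.cov(u.T));v=V[:,1];print(' k mod pi',-np.arctan(v[1]/v[0]))
E
```

```text
time: 17.75
eef_pos: [0.5881, -0.0883, 0.1067]
eef_rot: [0.511, 0.677, 0.36, -0.388]
ft_force: [-9.6, 3.9, 6.4]
gripper_width: 0.0168
t 17.75 out 0.0075 down 0.1212 y 0.0015 k -2.743 q6 0.90 w 0.0168 Ft [-9.6 -6.7 -3.4] Mt [-1.61  0.64 -1.23] tilt 0.29
time: 18.25
eef_pos: [0.5895, -0.0895, 0.1074]
eef_rot: [0.511, 0.679, 0.357, -0.388]
ft_force: [-0.5, -0.4, -0.3]
gripper_width: 0.0853
t 18.25 out 0.0076 down 0.1200 y 0.0000 k -2.737 q6 0.90 w 0.0853 Ft [ 0.  -0.5  0.5] Mt [ 0.01 -0.07 -0.21] tilt 0.11
time: 18.75
eef_pos: [0.5399, -0.0996, 0.2077]
eef_rot: [0.511, 0.679, 0.356, -0.388]
ft_force: [1.0, 1.1, 0.3]
gripper_width: 0.0852
t 18.75 out 0.1200 down 0.1194 y -0.0000 k -2.738 q6 1.04 w 0.0852 Ft [ 0.3  0.7 -1.3] Mt [-0.01 -0.1  -0.19] tilt 0.13
wrist face 22572 0.0009258922691123036 [-0.00028886  0.00095487] bar 2476 [0.04415034 0.04651304 0.04731307]
 k mod pi 0.30759655033383565
scene face 1880 0.0002027132460371584 [0.00024736 0.0001529 ] bar 296 [0.04185175 0.04368397 0.04633551]
 k mod pi 0.2816445838012441
top face 2929 0.0010696546430647748 [0.00144289 0.00088293] bar 307 [0.04417904 0.04599346 0.04742231]
 k mod pi 0.29501061091546593
```

View pics/scene9.png

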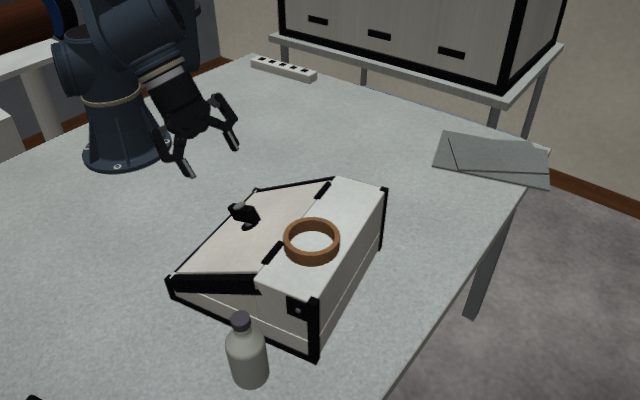

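The scene view shows the hatch shut flat and the knob sunk, at (243,215). Tape (312,240) and bottle (247,350) are in their starting places, and the gripper is clear. Handing in.

```bash
python3 -c "
from h import *
print(manip.hand_in());st()"
```

```text
the job is handed in; nothing more can be done
None
the job is handed in; nothing more can be done
```

The hatch is shut and its knob is screwed home. I handed the job in at about 19 s on the robot's clock.

**What I did:** I pushed the hatch shut, gripped the knob and pressed it on to the nut. Turning clockwise, I found the thread start near 1.3 rad, where the axial force fell from 36 N to 7 N. I pressed the knob in and screwed it to a firm stop at about 3.5 rad. The torque there rose from about 0 to 0.75 N m, then 1.6 N m on a final nudge. Then I let go and backed off.

**Last checks, before handing in:**
- **Hatch:** it lies flat, within about 1 mm and 0.002 rad of the shut plane.
- **Knob:** after release, the bar's top sits 15 mm lower than when sprung out, so the plunge is about 0.015 m. Its angle measured 3.42 to 3.45 rad across the three cameras. The gripper read about 3.54 rad at the stop, so the two differ by about 0.1 rad.
- **Bystanders:** the tape and bottle are unmoved in the final picture. I did not recheck the wrench, but the arm only passed well above the bench there.
- **Robot:** the gripper is clear of everything, and the wrist force is about zero.

**What went wrong on the way:** the last joint reached its limit during the first push. I rolled the tool and pushed again, and the fingertips pressed the shut hatch with about 50 N. I took the 40 N limit to cover only the arm and gripper body, not the fingers. If it covers the fingers too, that push exceeded it; no fault was reported.

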